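Third hand: hold a bracket against a satellite's sprung mounting plate

TASK

Be my third hand: pick up the wide bracket by its rib, line its face up edge to edge with the sprung mounting plate on the satellite, upright, and push it flat and steadily against the plate with about 10 newtons (the plate goes about halfway in, 12 of its 25 mm; never bottom the springs). Finish while still gripping and pushing it there, carried by the gripper alone, so that I can drive the screws. Leave everything else on the bench where it is.

Things in the scene. Friction and masses are not known exactly. Their poses are not given: they have to be found in the camera images.
- wide_bracket: The part to hold: loose plain aluminium bracket, about 250 g, standing left or right of centre. Foot 70 (x) x 80 (y) x 6 mm; upright face plate 80 wide (y), 64 high, 6 thick, its front at x = +35 mm; a rib down the middle. Origin: centre of the foot's underside; x points out of the front of the face, z up. At the start the face looks away from the robot (+x, up to 0.7 rad to either side).
- wide_bracket_grip (a point): The place to grip on the wide bracket's rib: 46 mm above the underside, at x = y = 0 of the bracket. The rib is 14 mm thick (y), runs from x = -30 mm to the face and from the foot up to 64 mm, with free room on both sides above the foot: fingers close along the bracket's y.
- wide_bracket_face (a point): Centre of the wide bracket's front face: 35 mm ahead (x) of its origin and 32 mm up.
- narrow_bracket: A look-alike that is not wanted: the same length, height and rib, but only 44 mm wide (y). Origin and axes as on the wide bracket. It stands on the other side.
- seat_plate: Sprung mounting plate, plain aluminium, 80 wide (y) x 64 high (z) x 6 mm, upright, on the satellite's side that faces the robot. Origin: centre of its outer face, 82 mm above the bench; x points level into the satellite (the pushing direction), z up. Slides along x, 0 to 25 mm, springs 0.8 N per mm without preload: 12.5 mm in = 10 N, at 25 mm they bottom out.
- chassis: The small satellite lying in its cradle, fixed: 100 deep (x) x 340 long (y) mm, top 130 mm above the bench; yaw up to 0.35 rad. Origin: centre of its footprint, on the bench; axes parallel to the plate's; its wall is at x = -50 mm. The plate's outer face is at x = -94 mm, y = 0 of this frame with the springs free, at -81.5 mm when pushed with 10 N.
- tape_roll: Bystander: roll of amber tape, 76 mm across, 18 high, lying flat between the brackets. Origin: centre of its underside.
- driver: Bystander: screwdriver lying on the right.
- spanner: Bystander: spanner lying on the left.
- wipe_bottle: Bystander: white bottle, 60 mm across, 150 high, standing on the left. Origin: centre of its underside.
- spacer_tray: Bystander: steel tray 100 x 140 x 30 mm with spacers, on the right. Origin: centre of its underside.
Mind the look-alikes: they are no part of the job. Leave any black or blue look-alike of the wide_bracket alone.

How it is judged:
By the outcome, as a careful person would: the job done as asked, in the order asked, and still so for the second after the job is handed in, while the arm keeps its last pose, push and grip.
It also fails if it takes over 40 s, if anything falls off the work surface, if the arm or the gripper's body presses on something with over 40 N, if the wrist force passes 120 N, or if a joint passes its speed limit or range.

ROBOT

A 6-joint arm with a two-finger parallel gripper is mounted at the origin on the work surface. World frame = base frame: x ahead of the robot, y to its left, z up, the work surface at z = 0. Lengths are in m, angles in degrees, forces in N, time in s.
With the tool pointing down it reaches from about 0.375 to 0.9 m from the base axis. Payload 3.1 kg.
Tool frame: the origin (TCP) lies on the centre line of the jaws, within the pads' length; the fingertips stand 25 mm ahead of it and the grasp point (between the pads) lies 6 mm ahead of it; z points along the fingers, y is the line along which they close (so a half turn about z gives the same grasp; the last joint's range is limited). The gripper opens to 87 mm and grips with 3 to 60 N. Pads are 19 mm wide; open, the fingers measure 117 mm over their backs; the gripper's body (75 mm by 190 mm) begins 51 mm behind the grasp point.
Start: joints at [-74.857, 30.224, 82.088, -0, 67.689, -10.227], TCP at [0.268, -0.565, 0.217] pointing down, gripper open.
Joint ranges: [-176.69, 176.69], [-43.24, 126.21], [12.49, 139.97], [-82, 262], [0, 151.66], [-163.58, 163.58]. Speed limits (degrees/s): [159.86, 159.86, 180, 180, 180, 180].

INTERFACE

Orientations are given as a 3x3 rotation matrix whose columns are the frame's x, y, z axes.
In Python, from rig import read_state, capture, camera_params, hand_in gives the robot as it stands.
- The arm moves only by the tool apply_moves, never from a script. Its argument "rows" is a list of rows, each an object of numbers: "x", "y", "z": the shift along the tool's x, y, z in mm; "rx", "ry", "rz": the turn, a rotation vector about the tool's x, y, z in units of 6 degrees (1.0 is 6 degrees); "claw": the closure in counts, from 0 (fully open) to 255 (shut). A call has 1 to 10 rows; each row is the pose to reach, as a shift and turn from the pose commanded when the call began, along the tool's axes at that moment; what a row does not reach only later rows make up. A row lasts 1/8 s, in which the tool goes at most 62.5 mm and 10.7 degrees, less where a joint would pass 70% of its speed; a pose out of reach is approached as far as the arm can. A call with a gripper value outside its range is refused whole. The fingers move at their own pace and stop on an object; the grip force is fixed at half the most. Time passes only in rows, so rows that repeat a pose let the fingers close. It gives the time, the measured TCP pose, the force, the opening and the grip force at its end, in the units of the state.
- read_state(): the state, without advancing time (a new reading comes with each control period).
- capture(name): name is "scene" or "side" or "wrist"; returns (picture, depth): 420x560x3 uint8, red, green, blue; 420x560 float32, m along the optical axis (not along the pixel's ray), 0 where there is no reading.
- camera_params(name): a dict with "fx", "fy", "cx", "cy" (pixels), "D" ([k1, k2, p1, p2, k3] as OpenCV has them; the pictures are not rectified), "xyz" and "orientation" of the camera in the world. Camera axes: x right, y up, looking along -z (the intrinsics and any distortion apply to the point x, -y, -z); pixel columns grow to the right and rows downward; lengths in m; the calibration is good to about 2 mm. A picture is of the moment at which its call begins: read the wrist's pose just before it. camera_params takes no time and is no camera call; for the wrist camera it gives the pose at the moment of the call.
- hand_in(): hands the job in; it is judged then, once.
The state is a dict: "time_s": time; "joint_positions": joint angles; "qvel": joint speeds; "tau": joint torques, N m; "position": TCP position; "tcp_rot": TCP orientation; "force": force on the tool from outside, world axes, zero at the start; "moment": the same for the moment, N m; "opening": opening from 0.0 (shut) to 1.0 (fully open); "grasp_force": force on a finger pad.
Only numpy, scipy, OpenCV 4.12 (cv2) and the standard library are available. Lean on these libraries where they do the work, as an engineer would, in place of code of your own. Each camera call takes 0.05 s, during which the arm holds its last target. There are 200 camera calls.

## Working session

There is one attempt and no reset: what is moved stays moved. The work goes in short steps, Python scripts to look and compute and a tool call to move; the robot and the scene stay as the last step left them, time stands still between calls to the robot, and variables do not carry over. Pictures are saved under pics/ and viewed, at most 10 in all, crops included, and the job is handed in when it is done.

Besides the shell and the picture viewer there is one more tool, called after "Request:" as a command line: name --argument value ..., lists and objects as JSON in quotes. apply_moves: Moves the arm, as the interface text tells. Its arguments: {"type":"object","properties":{"rows":{"type":"array"}},"required":["rows"]}

```bash
mkdir -p pics
cat > h.py <<'E'
import numpy as np, cv2, json
from rig import read_state, capture, camera_params, hand_in
def world(name,d,p=None):
    p=p or camera_params(name)
    K=np.array([[p['fx'],0,p['cx']],[0,p['fy'],p['cy']],[0,0,1.]])
    h,w=d.shape
    uv=np.stack(np.meshgrid(np.arange(w),np.arange(h)),-1).reshape(-1,1,2).astype(float)
    n=cv2.undistortPoints(uv,K,np.array(p['D'],float)).reshape(h,w,2)
    c=np.stack([n[...,0]*d,-n[...,1]*d,-d],-1)
    return c@np.array(p['orientation']).reshape(3,3).T+np.array(p['xyz'])
def save(n,im): cv2.imwrite('pics/'+n,im[...,::-1])
E
python3 - <<'E'
from h import *
for n in ('scene','side'):
    im,d=capture(n); p=camera_params(n); save(n+'.png',im); np.savez(n+'.npz',im=im,d=d,w=world(n,d,p)); print(n,p['xyz'],np.round(p['orientation'],2).tolist())
s=read_state(); print(s)
E
ls
```

```text
scene [ 1.4578536  -0.64874637  0.93919581] [[0.58, -0.51, 0.64], [0.81, 0.35, -0.47], [0.02, 0.79, 0.62]]
side [0.12579299 0.69768816 0.75403363] [[-0.82, 0.37, -0.43], [-0.57, -0.51, 0.65], [0.02, 0.78, 0.63]]
{'time_s': 0.1, 'joint_positions': array([-7.48558463e+01,  3.02720617e+01,  8.21513166e+01,  2.53588142e-04,
        6.76900256e+01, -1.02278198e+01]), 'qvel': array([-0.0621351 , -0.16231978, -0.20826845,  0.03992316,  0.0715028 ,
        0.01379865]), 'tau': array([-6.03011958e-04, -4.40987420e+01, -1.77150661e+01,  6.35481323e-02,
        5.34013531e-02, -5.27330030e-05]), 'position': array([ 0.26764712, -0.56402587,  0.21657382]), 'tcp_rot': array([[ 9.03545813e-01,  4.28491190e-01, -5.13128764e-04],
       [ 4.28491350e-01, -9.03543861e-01,  1.91160275e-03],
       [ 3.55470594e-04, -1.94709190e-03, -9.99998041e-01]]), 'force': array([-0.12340265, -0.54868006,  0.08689116]), 'moment': array([-0.01609238, -0.04767125, -0.05347987]), 'grasp_force': 0.0, 'opening': 0.9987285693281281}
h.py
pics
scene.npz
side.npz
```

View pics/scene.png

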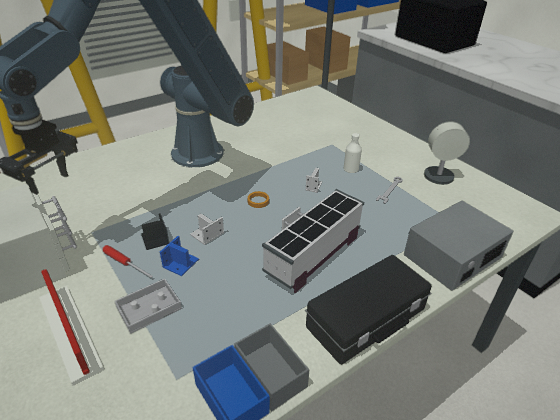

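View pics/side.png

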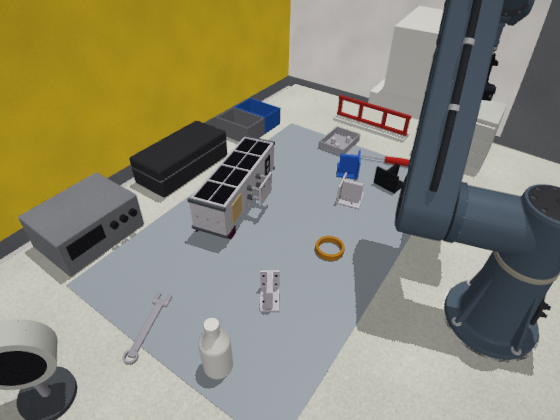

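The wide bracket is on the right, at scene (208,229) and side (350,190). The narrow one is on the left, at scene (313,180) and side (270,290). The satellite is at scene (313,240), with the plate at scene (290,217) and side (264,187). A blue and a black look-alike stand near the wide bracket, at scene (178,258) and (155,233). Next I'll measure from depth.

Run:
```python
from h import *
P=[];C=[]
for n in('scene','side'):
    z=np.load(n+'.npz'); w=z['w'];d=z['d'];im=z['im']
    for nm,(u,v) in ({'wide':(208,229),'narrow':(313,180),'top':(313,225),'plate':(290,217)} if n=='scene' else {'wide':(350,190),'narrow':(270,290),'top':(235,180),'plate':(264,187)}).items(): print(n,nm,w[v,u].round(3),im[v,u])
    m=(d>0)&(w[...,2]>0.012)&(w[...,2]<.2)
    P.append(w[m]);C.append(im[m])
# top of chassis
A=np.vstack(P)
k=(abs(A[:,2]-.13)<.006)&(A[:,0]>.4)&(A[:,0]<.95)&(abs(A[:,1])<.3)
r=cv2.minAreaRect(A[k][:,:2].astype(np.float32)*1000);print('top',k.sum(),r)
# bird's-eye map 1px=1mm
B=np.zeros((600,800,3),np.uint8)
for p,c in zip(P,C):
    o=np.argsort(p[:,2]); p=p[o];c=c[o]
    i=((p[:,0]-.3)*1000).astype(int);j=((.4-p[:,1])*1000).astype(int)
    g=(i>=0)&(i<600)&(j>=0)&(j<800)
    B[599-i[g],j[g]]=c[g]
B=cv2.dilate(B,np.ones((2,2)))
save('bev.png',B)
```

```text
scene wide [ 0.5   -0.215  0.053] [116 118 117]
scene narrow [0.47  0.219 0.051] [137 139 138]
scene top [ 0.735 -0.001  0.131] [31 34 36]
scene plate [ 0.643 -0.013  0.104] [114 116 115]
side wide [ 0.464 -0.197  0.036] [131 129 132]
side narrow [0.433 0.261 0.063] [186 183 187]
side top [0.688 0.064 0.132] [19 20 22]
side plate [0.631 0.012 0.102] [108 105 108]
top 5627 ((728.141357421875, 15.198501586914062), (106.9010009765625, 349.51739501953125), 13.890128135681152)
```

View pics/bev.png

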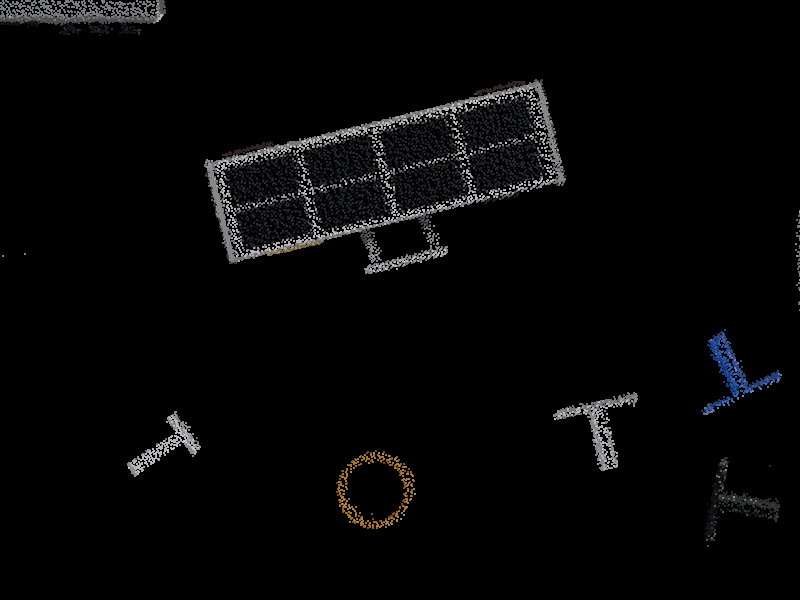

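The bird's-eye view (1 mm/px) shows the wide bracket as a T at (600,430), the plate at (405,262) and the satellite top at (385,170). Next I'll fit the bracket and the plate.

Run:
```python
from h import *
A=[]
for n in('scene','side'):
    z=np.load(n+'.npz'); w=z['w'];m=(z['d']>0);A.append(w[m])
for i,X in enumerate(A+[np.vstack(A)]):
    print('--',i)
    def line(k,up):
        q=X[k][:,:2]
        for _ in range(4):
            vx,vy,x0,y0=cv2.fitLine(q.astype(np.float32),cv2.DIST_HUBER,0,.001,.001).ravel()
            r=(q-[x0,y0])@[-vy,vx]; q=q[abs(r)<.005]
        t=(q-[x0,y0])@[vx,vy]; lo,hi=np.percentile(t,[1,99])
        return np.degrees(np.arctan2(vy,vx)).round(2),np.round([x0+vx*(lo+hi)/2,y0+vy*(lo+hi)/2],4),round(hi-lo,4),len(q)
    x,y,z=X.T
    wb=(x>.42)&(x<.52)&(y>-.245)&(y<-.15)
    c,s=np.cos(.24),np.sin(.24)
    l=c*(x-.728)+s*(y-.0152)
    top=wb&(abs(z-.064)<.003)
    xr=x-.49-(y+.2)*-.23
    print('face top',line(top&(xr>-.004),0)); print('rib top',line(top&(xr<-.012),0))
    print('zrange',np.percentile(z[wb&(z>.04)],[50,99]))
    pl=(l>-.105)&(l<-.082)&(abs(y)<.07)&(z>.03)
    print('plate',line(pl&(z>.09),0), np.percentile(z[pl],[1,99]))
    k=(abs(z-.13)<.006)&(x>.6)&(x<.9)&(abs(y)<.3)
    print('top',cv2.minAreaRect(X[k][:,:2].astype(np.float32)*1000))
```

```text
-- 0
face top (np.float32(-77.73), array([ 0.494 , -0.1979]), np.float64(0.077), 47)
rib top (np.float32(17.23), array([ 0.4551, -0.205 ]), np.float64(0.0444), 26)
zrange [0.05878516 0.06850615]
plate (np.float32(-76.31), array([ 0.6422, -0.0067]), np.float64(0.0811), 137) [0.07844224 0.11701445]
top ((728.5257568359375, 15.2608642578125), (105.61695861816406, 349.5384826660156), 13.976520538330078)
-- 1
face top (np.float32(-78.2), array([ 0.4928, -0.1966]), np.float64(0.0802), 40)
rib top (np.float32(15.44), array([ 0.4545, -0.2023]), np.float64(0.0458), 25)
zrange [0.05862036 0.06633383]
plate (np.float32(-76.58), array([ 0.6372, -0.0051]), np.float64(0.0771), 118) [0.05137241 0.11613047]
top ((728.1727294921875, 15.214584350585938), (105.78893280029297, 348.8340148925781), 13.683395385742188)
-- 2
face top (np.float32(-78.23), array([ 0.4932, -0.1969]), np.float64(0.0797), 88)
rib top (np.float32(15.79), array([ 0.4552, -0.2047]), np.float64(0.046), 58)
zrange [0.05875984 0.06822856]
plate (np.float32(-76.26), array([ 0.6402, -0.0066]), np.float64(0.0813), 263) [0.05174861 0.11686209]
top ((728.141357421875, 15.198501586914062), (106.9010009765625, 349.51739501953125), 13.890128135681152)
```

```bash
cat >> h.py <<'E'
from scipy.spatial.transform import Rotation as R
def rot(yaw): # tool down, tool x at yaw
    c,s=np.cos(np.radians(yaw)),np.sin(np.radians(yaw)); return np.array([[c,s,0],[s,-c,0],[0,0,-1.]])
def goto(xyz,yaw):
    s=read_state(); T=np.array(s['tcp_rot'])
    print('t',s['time_s'],'shift mm',(T.T@(np.array(xyz)-s['position'])*1000).round(1),'turn',(R.from_matrix(T.T@rot(yaw)).as_rotvec(degrees=True)/6).round(3),'F',s['force'].round(1))
E
python3 - <<'E'
from h import *
goto([.462,-.2037,.20],12.5)
p=camera_params('wrist');s=read_state()
T=s['tcp_rot'];print(T.T@(np.array(p['xyz'])-s['position']),T.T@np.array(p['orientation']).reshape(3,3),p['fx'])
E
```

```text
t 0.1 shift mm [ 330.  -242.3   17.2] turn [-1.900e-02 -1.000e-03  2.145e+00] F [-0.1 -0.5  0.1]
[ 0.08374045 -0.00131662 -0.16756232] [[ 9.68796031e-04  9.52994140e-01  3.02987178e-01]
 [ 9.99999301e-01 -1.12859212e-03  3.52313014e-04]
 [ 6.77701180e-04  3.02986625e-01 -9.52994568e-01]] 308.2452098550361
```

Request:
apply_moves --rows '[{"x": 47, "y": -35, "z": 2, "rz": 0.3, "claw": 0}, {"x": 94, "y": -69, "z": 5, "rz": 0.6, "claw": 0}, {"x": 141, "y": -104, "z": 7, "rz": 0.9, "claw": 0}, {"x": 188, "y": -138, "z": 10, "rz": 1.2, "claw": 0}, {"x": 235, "y": -173, "z": 12, "rz": 1.5, "claw": 0}, {"x": 282, "y": -207, "z": 15, "rz": 1.8, "claw": 0}, {"x": 330, "y": -242, "z": 17, "rz": 2.14, "claw": 0}, {"x": 330, "y": -242, "z": 17, "rz": 2.14, "claw": 0}, {"x": 330, "y": -242, "z": 17, "rz": 2.14, "claw": 0}]'

```text
validation failed for argument at $.ro...
```

Run:
```python
from h import *
goto([.462,-.2037,.20],12.5)
p=camera_params('wrist'); im,d=capture('wrist'); w=world('wrist',d,p); save('wr1.png',im); np.savez('wr1.npz',im=im,d=d,w=w)
x,y,z=w[d>0].T
m=(x>.41)&(x<.53)&(y>-.26)&(y<-.14)
for a,b in((.055,.07),(.012,.055),(.003,.011)):
    k=m&(z>a)&(z<b); print(a,k.sum(), np.median(z[k]) if k.any() else '',cv2.minAreaRect(np.c_[x,y][k].astype(np.float32)*1000) if k.sum()>9 else '')
```

```text
t 0.1 shift mm [ 330.  -242.3   17.2] turn [-1.900e-02 -1.000e-03  2.145e+00] F [-0.1 -0.5  0.1]
0.055 0  
0.012 0  
0.003 0
```

View pics/wr1.png

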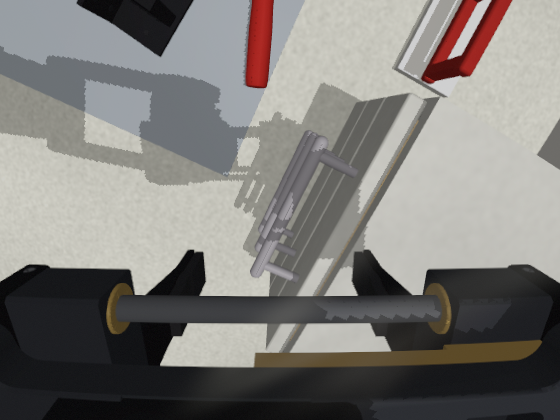

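The move was refused, most likely because rx and ry were missing, so the picture still shows the start pose over the rack. I'll send every field this time.

Request:
apply_moves --rows '[{"x": 47, "y": -35, "z": 2, "rx": 0, "ry": 0, "rz": 0.3, "claw": 0}, {"x": 94, "y": -69, "z": 5, "rx": 0, "ry": 0, "rz": 0.6, "claw": 0}, {"x": 141, "y": -104, "z": 7, "rx": 0, "ry": 0, "rz": 0.9, "claw": 0}, {"x": 188, "y": -138, "z": 10, "rx": 0, "ry": 0, "rz": 1.2, "claw": 0}, {"x": 235, "y": -173, "z": 12, "rx": 0, "ry": 0, "rz": 1.5, "claw": 0}, {"x": 282, "y": -207, "z": 15, "rx": 0, "ry": 0, "rz": 1.8, "claw": 0}, {"x": 330, "y": -242, "z": 17, "rx": 0, "ry": 0, "rz": 2.14, "claw": 0}, {"x": 330, "y": -242, "z": 17, "rx": 0, "ry": 0, "rz": 2.14, "claw": 0}, {"x": 330, "y": -242, "z": 17, "rx": 0, "ry": 0, "rz": 2.14, "claw": 0}]'

```text
time_s: 1.27
position: [0.4623, -0.2047, 0.2004]
tcp_rot: [[0.976, 0.218, -0.0], [0.218, -0.976, -0.0], [-0.0, 0.0, -1.0]]
force: [-0.7, -0.5, 0.0]
opening: 1.0
grasp_force: 0.0
```

Run:
```python
from h import *
p=camera_params('wrist'); im,d=capture('wrist'); w=world('wrist',d,p); save('wr2.png',im); np.savez('wr2.npz',im=im,d=d,w=w)
goto([.462,-.2037,.20],12.5)
x,y,z=w[d>0].T
m=(x>.41)&(x<.53)&(y>-.26)&(y<-.14)
for a,b in((.055,.07),(.012,.055),(.003,.011)):
    k=m&(z>a)&(z<b); print(a,k.sum(), np.median(z[k]) if k.any() else '',cv2.minAreaRect(np.c_[x,y][k].astype(np.float32)*1000) if k.sum()>9 else '')
B=np.zeros((600,800,3),np.uint8)
k=(z<.2);i=((x[k]-.4)*4000).astype(int);j=((-.1-y[k])*4000).astype(int);g=(i>=0)&(i<600)&(j>=0)&(j<800)
B[599-i[g],j[g]]=im[d>0][k][g]; h=cv2.dilate(B,np.ones((3,3)))
save('v.png',np.hstack([cv2.resize(im,(400,300)),cv2.resize(h,(400,300))]))
```

```text
t 1.325 shift mm [ 0.3 -1.8  0.4] turn [0.005 0.002 0.001] F [ 0.5  0.1 -0.2]
0.055 1383 0.06429541460280253 ((462.9833984375, -201.65130615234375), (64.87236022949219, 79.73872375488281), 12.303464889526367)
0.012 439 0.035542515997616764 ((494.4807434082031, -194.47572326660156), (1.1535992622375488, 79.82411193847656), 12.273603439331055)
0.003 2354 0.006324605507522368 ((470.835693359375, -199.64016723632812), (117.44676208496094, 118.556884765625), 0.028168726712465286)
```

View pics/v.png

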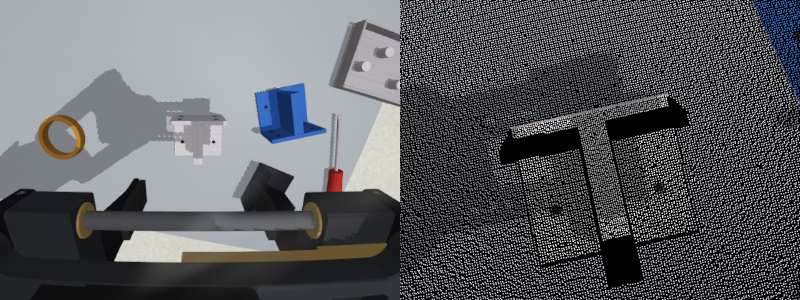

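The wrist view puts the rib top at about left-panel (197,150), and the fit gives origin (460.5, -202.2) mm with a yaw of 12.3°. I'll descend.

Request:
apply_moves --rows '[{"x": -1, "y": -3, "z": 40, "rx": 0, "ry": 0, "rz": 0.03, "claw": 0}, {"x": -1, "y": -3, "z": 80, "rx": 0, "ry": 0, "rz": 0.03, "claw": 0}, {"x": -1, "y": -3, "z": 115, "rx": 0, "ry": 0, "rz": 0.03, "claw": 0}, {"x": -1, "y": -3, "z": 135, "rx": 0, "ry": 0, "rz": 0.03, "claw": 0}, {"x": -1, "y": -3, "z": 148, "rx": 0, "ry": 0, "rz": 0.03, "claw": 0}, {"x": -1, "y": -3, "z": 148, "rx": 0, "ry": 0, "rz": 0.03, "claw": 0}, {"x": -1, "y": -3, "z": 148, "rx": 0, "ry": 0, "rz": 0.03, "claw": 0}]'

```text
time_s: 2.2
position: [0.4611, -0.2028, 0.0531]
tcp_rot: [[0.977, 0.213, 0.001], [0.213, -0.977, -0.001], [0.001, 0.001, -1.0]]
force: [-0.4, -0.2, 0.3]
opening: 1.0
grasp_force: 0.0
```

Request:
apply_moves --rows '[{"x": 0, "y": 0, "z": 0, "rx": 0, "ry": 0, "rz": 0, "claw": 100}, {"x": 0, "y": 0, "z": 0, "rx": 0, "ry": 0, "rz": 0, "claw": 160}, {"x": 0, "y": 0, "z": 0, "rx": 0, "ry": 0, "rz": 0, "claw": 200}, {"x": 0, "y": 0, "z": 0, "rx": 0, "ry": 0, "rz": 0, "claw": 225}, {"x": 0, "y": 0, "z": 0, "rx": 0, "ry": 0, "rz": 0, "claw": 255}, {"x": 0, "y": 0, "z": 0, "rx": 0, "ry": 0, "rz": 0, "claw": 255}, {"x": 0, "y": 0, "z": 0, "rx": 0, "ry": 0, "rz": 0, "claw": 255}, {"x": 0, "y": 0, "z": 0, "rx": 0, "ry": 0, "rz": 0, "claw": 255}]'

```text
time_s: 3.2
position: [0.4607, -0.202, 0.0524]
tcp_rot: [[0.977, 0.214, 0.0], [0.214, -0.977, -0.0], [0.0, 0.0, -1.0]]
force: [-0.0, -0.5, 0.6]
opening: 0.175
grasp_force: 0.3
```

Request:
apply_moves --rows '[{"x": 0, "y": 0, "z": 0, "rx": 0, "ry": 0, "rz": 0, "claw": 255}, {"x": 0, "y": 0, "z": 0, "rx": 0, "ry": 0, "rz": 0, "claw": 255}, {"x": 0, "y": 0, "z": 0, "rx": 0, "ry": 0, "rz": 0, "claw": 255}, {"x": 0, "y": 0, "z": -5, "rx": 0, "ry": 0, "rz": 0, "claw": 255}, {"x": 0, "y": 0, "z": -20, "rx": 0, "ry": 0, "rz": 0, "claw": 255}, {"x": 0, "y": 0, "z": -40, "rx": 0, "ry": 0, "rz": 0, "claw": 255}, {"x": 0, "y": 0, "z": -50, "rx": 0, "ry": 0, "rz": 0, "claw": 255}, {"x": 0, "y": 0, "z": -50, "rx": 0, "ry": 0, "rz": 0, "claw": 255}]'

```text
time_s: 4.2
position: [0.4612, -0.2022, 0.1036]
tcp_rot: [[0.977, 0.214, 0.002], [0.214, -0.977, -0.001], [0.002, 0.002, -1.0]]
force: [-0.1, -1.0, -2.1]
opening: 0.156
grasp_force: 30.0
```

Run:
```python
from h import *
s=read_state(); print(s['grasp_force'],s['opening'],s['position'],s['force'])
goto([.564,-.025,.102],13.8)
```

```text
29.999416172504425 0.1556270983029564 [ 0.4612056  -0.20222906  0.10356185] [-0.06458931 -1.03481509 -2.12660896]
t 4.2 shift mm [ 138.3 -151.1    1.5] turn [ 0.017 -0.015 -0.241] F [-0.1 -1.  -2.1]
```

Request:
apply_moves --rows '[{"x": 25, "y": -28, "z": 0, "rx": 0, "ry": 0, "rz": -0.05, "claw": 255}, {"x": 53, "y": -58, "z": 0, "rx": 0, "ry": 0, "rz": -0.1, "claw": 255}, {"x": 81, "y": -88, "z": 1, "rx": 0, "ry": 0, "rz": -0.15, "claw": 255}, {"x": 108, "y": -118, "z": 1, "rx": 0, "ry": 0, "rz": -0.2, "claw": 255}, {"x": 128, "y": -140, "z": 1, "rx": 0, "ry": 0, "rz": -0.24, "claw": 255}, {"x": 138, "y": -151, "z": 1, "rx": 0, "ry": 0, "rz": -0.24, "claw": 255}, {"x": 138, "y": -151, "z": 1, "rx": 0, "ry": 0, "rz": -0.24, "claw": 255}, {"x": 138, "y": -151, "z": 1, "rx": 0, "ry": 0, "rz": -0.24, "claw": 255}]'

```text
time_s: 5.2
position: [0.5624, -0.0257, 0.1011]
tcp_rot: [[0.971, 0.238, -0.001], [0.238, -0.971, -0.0], [-0.001, -0.0, -1.0]]
force: [0.2, 0.5, -2.2]
opening: 0.158
grasp_force: 30.0
```

```bash
cat > meas.py <<'E'
from h import *
import sys
tag=sys.argv[1]
goto([.564,-.025,.102],13.8)
for n in('wrist','scene','side'):
    p=camera_params(n); im,d=capture(n); w=world(n,d,p); np.savez(n+tag+'.npz',im=im,d=d,w=w); save(n+tag+'.png',im)
    x,y,z=w[d>0].T; o=d>0
    c,s=np.cos(np.radians(13.8)),np.sin(np.radians(13.8))
    X=c*(x-.7283)+s*(y-.0152); Y=-s*(x-.7283)+c*(y-.0152)
    for nm,(a,b) in {'plate':(-.105,-.07),'face':(-.155,-.107)}.items():
        for q,(z0,z1) in {'top':(.108,.122),'all':(.05,.105)}.items():
            k=(X>a)&(X<b)&(abs(Y)<.06)&(z>z0)&(z<z1)
            if k.sum()<15: continue
            if q=='all':   k&=abs(X-np.median(X[k]))<.003
            A=np.polyfit(Y[k],X[k],1)
            print(n,nm,q,k.sum(),'X',X[k].mean().round(4),'slope deg',np.degrees(A[0]).round(2),'Y',np.percentile(Y[k],[1,99]).round(4),'Ymid',(np.percentile(Y[k],[1,99]).mean()).round(4),'z',np.percentile(z[k],[2,50,98]).round(4))
E
python3 meas.py A
python3 - <<'E'
import cv2,numpy as np
a=cv2.imread('pics/wristA.png');b=cv2.imread('pics/sideA.png')
cv2.imwrite('pics/v3.png',np.hstack([cv2.resize(a,(400,300)),cv2.resize(b[100:280,150:390],(400,300))]))
E
```

```text
t 5.2 shift mm [ 1.8 -0.3 -0.9] turn [-0.002  0.013 -0.009] F [ 0.2  0.5 -2.2]
wrist plate top 2088 X -0.0922 slope deg -0.02 Y [-0.0372  0.0405] Ymid 0.0016 z [0.1118 0.1142 0.1156]
wrist plate all 538 X -0.0798 slope deg -0.02 Y [-0.0326  0.0358] Ymid 0.0016 z [0.0672 0.1012 0.1044]
wrist face top 2526 X -0.1409 slope deg 0.01 Y [-0.038   0.0399] Ymid 0.001 z [0.1087 0.1128 0.1141]
wrist face all 2680 X -0.1365 slope deg 0.02 Y [-0.038   0.0401] Ymid 0.001 z [0.0524 0.0834 0.1041]
scene plate top 65 X -0.0905 slope deg 0.27 Y [-0.0395  0.0401] Ymid 0.0003 z [0.1085 0.1134 0.1175]
scene plate all 98 X -0.0889 slope deg 0.3 Y [-0.0413  0.0351] Ymid -0.0031 z [0.0799 0.0934 0.1047]
scene face top 72 X -0.1397 slope deg 0.54 Y [-0.0394  0.0368] Ymid -0.0013 z [0.1092 0.1127 0.1168]
scene face all 213 X -0.1357 slope deg -0.14 Y [-0.0417  0.0387] Ymid -0.0015 z [0.053  0.0824 0.1043]
side plate top 41 X -0.0916 slope deg -0.91 Y [-0.0172  0.0412] Ymid 0.012 z [0.1092 0.1139 0.1161]
side plate all 163 X -0.0934 slope deg 0.73 Y [-0.039   0.0405] Ymid 0.0008 z [0.0514 0.0751 0.1028]
side face top 31 X -0.1396 slope deg 12.67 Y [0.0044 0.0385] Ymid 0.0215 z [0.1084 0.1119 0.1147]
side face all 96 X -0.141 slope deg 1.84 Y [0.0042 0.0389] Ymid 0.0215 z [0.0524 0.0757 0.1033]
```

View pics/v3.png

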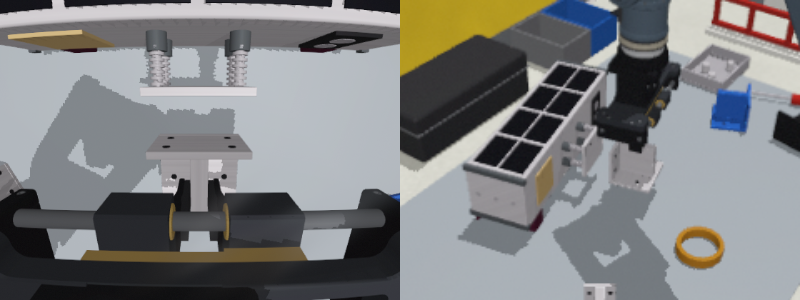

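The wrist view has the plate's top edge at left-panel (198,91) and the held bracket's face top at (199,146), parallel. The bracket needs to go about 1.4 mm up and 0.6 mm to +Y. I'll check its pitch first.

```bash
cat > pitch.py <<'E'
from h import *
import sys
z_=np.load('wrist%s.npz'%sys.argv[1]);w=z_['w'];d=z_['d'];lo,hi,pl=map(float,sys.argv[2:5])
x,y,z=w[d>0].T
c,s=np.cos(np.radians(13.8)),np.sin(np.radians(13.8))
X=c*(x-.7283)+s*(y-.0152); Y=-s*(x-.7283)+c*(y-.0152)
def plane(k,t):
    for _ in range(4):
        M=np.c_[X[k],Y[k],np.ones(k.sum())];a=np.linalg.lstsq(M,z[k],rcond=None)[0]; k=k&(abs(np.c_[X,Y,np.ones_like(X)]@a-z)<.0015)
    print(t,k.sum(),'pitch deg',np.degrees(a[0]).round(2),'roll',np.degrees(a[1]).round(2),'z',z[k].mean().round(4),'X',np.percentile(X[k],[1,99]).round(4),'Ymid',np.percentile(Y[k],[1,99]).mean().round(4),Y[k].min().round(4),Y[k].max().round(4))
Yk=abs(Y)<.045
plane((X>lo)&(X<hi)&Yk&(z>.11)&(z<.118),'bracket top')
plane((X>lo-.07)&(X<lo)&Yk&(z>.05)&(z<.062),'foot top')
plane((X>hi)&(X<pl)&Yk&(z>.111)&(z<.118),'plate top')
k=(X>lo-.01)&(X<hi)&Yk&(z>.06)&(z<.105)
k&=abs(X-np.median(X[k]))<.003
print('face rear pitch',k.sum(),np.degrees(np.polyfit(z[k],X[k],1)[0]).round(2))
E
python3 pitch.py A -.15 -.12 -.083
```

```text
bracket top 2020 pitch deg -0.78 roll 0.1 z 0.1128 X [-0.1496 -0.1361] Ymid 0.001 -0.0391 0.0411
foot top 2947 pitch deg 0.38 roll 0.01 z 0.055 X [-0.1994 -0.163 ] Ymid 0.0011 -0.039 0.0413
plate top 1928 pitch deg -2.63 roll 0.07 z 0.1142 X [-0.095  -0.0893] Ymid 0.0016 -0.0381 0.0414
face rear pitch 2349 0.31
```

Request:
apply_moves --rows '[{"x": 4, "y": -0.6, "z": -1.4, "rx": 0, "ry": 0, "rz": 0, "claw": 255}, {"x": 12, "y": -0.6, "z": -1.4, "rx": 0, "ry": 0, "rz": 0, "claw": 255}, {"x": 20, "y": -0.6, "z": -1.4, "rx": 0, "ry": 0, "rz": 0, "claw": 255}, {"x": 27, "y": -0.6, "z": -1.4, "rx": 0, "ry": 0, "rz": 0, "claw": 255}, {"x": 30, "y": -0.6, "z": -1.4, "rx": 0, "ry": 0, "rz": 0, "claw": 255}, {"x": 30, "y": -0.6, "z": -1.4, "rx": 0, "ry": 0, "rz": 0, "claw": 255}, {"x": 30, "y": -0.6, "z": -1.4, "rx": 0, "ry": 0, "rz": 0, "claw": 255}]'

```text
time_s: 6.22
position: [0.5918, -0.0171, 0.1027]
tcp_rot: [[0.971, 0.238, -0.001], [0.238, -0.971, 0.0], [-0.001, -0.0, -1.0]]
force: [-0.9, 0.5, -3.0]
opening: 0.157
grasp_force: 30.0
```

```bash
python3 meas.py B | grep -v side; python3 pitch.py B -.12 -.101 -.083
```

```text
t 6.225 shift mm [-28.9   1.    0.8] turn [-0.002  0.006 -0.001] F [-0.9  0.5 -3. ]
wrist plate top 2120 X -0.0921 slope deg -0.03 Y [-0.0372  0.0407] Ymid 0.0018 z [0.1086 0.1142 0.1155]
wrist plate all 1835 X -0.0891 slope deg -0.03 Y [-0.0372  0.0404] Ymid 0.0016 z [0.0526 0.0882 0.1042]
wrist face top 3336 X -0.1237 slope deg 0.44 Y [-0.0354  0.0405] Ymid 0.0026 z [0.1112 0.1145 0.1207]
wrist face all 606 X -0.143 slope deg -0.07 Y [-0.0367  0.0419] Ymid 0.0026 z [0.0554 0.0567 0.0578]
scene plate top 92 X -0.0936 slope deg -1.13 Y [-0.0399  0.0403] Ymid 0.0002 z [0.1084 0.1134 0.1181]
scene plate all 91 X -0.0887 slope deg -0.43 Y [-0.0409  0.0371] Ymid -0.0019 z [0.0791 0.093  0.1045]
scene face top 94 X -0.1247 slope deg 1.78 Y [-0.0384  0.0322] Ymid -0.0031 z [0.1091 0.1143 0.1217]
scene face all 35 X -0.1402 slope deg -0.15 Y [-0.0378 -0.0035] Ymid -0.0206 z [0.0516 0.0594 0.0992]
bracket top 2001 pitch deg -1.51 roll 0.06 z 0.1144 X [-0.1195 -0.1055] Ymid 0.0024 -0.0378 0.0426
foot top 2973 pitch deg 0.3 roll 0.06 z 0.0566 X [-0.1688 -0.1324] Ymid 0.0025 -0.0377 0.0426
plate top 1782 pitch deg 0.27 roll 0.05 z 0.1143 X [-0.0956 -0.0895] Ymid 0.0018 -0.0381 0.0417
face rear pitch 1766 0.36
```

Request:
apply_moves --rows '[{"x": 2, "y": 0.6, "z": 0, "rx": 0, "ry": 0, "rz": 0, "claw": 255}, {"x": 5, "y": 0.6, "z": 0, "rx": 0, "ry": 0, "rz": 0, "claw": 255}, {"x": 7, "y": 0.6, "z": 0, "rx": 0, "ry": 0, "rz": 0, "claw": 255}, {"x": 9, "y": 0.6, "z": 0, "rx": 0, "ry": 0, "rz": 0, "claw": 255}, {"x": 11, "y": 0.6, "z": 0, "rx": 0, "ry": 0, "rz": 0, "claw": 255}, {"x": 13, "y": 0.6, "z": 0, "rx": 0, "ry": 0, "rz": 0, "claw": 255}, {"x": 15, "y": 0.6, "z": 0, "rx": 0, "ry": 0, "rz": 0, "claw": 255}, {"x": 17, "y": 0.6, "z": 0, "rx": 0, "ry": 0, "rz": 0, "claw": 255}, {"x": 17, "y": 0.6, "z": 0, "rx": 0, "ry": 0, "rz": 0, "claw": 255}, {"x": 17, "y": 0.6, "z": 0, "rx": 0, "ry": 0, "rz": 0, "claw": 255}]'

```text
time_s: 7.62
position: [0.6078, -0.0138, 0.1026]
tcp_rot: [[0.971, 0.239, -0.002], [0.239, -0.971, -0.0], [-0.002, -0.0, -1.0]]
force: [-4.2, -3.1, -1.6]
opening: 0.156
grasp_force: 30.0
```

```bash
cat > chk.py <<'E'
from h import *
import sys
p=camera_params('wrist'); im,d=capture('wrist'); np.savez('wrist%s.npz'%sys.argv[1],im=im,d=d,w=world('wrist',d,p)); save('wrist%s.png'%sys.argv[1],im)
F=[]
for _ in range(8):
    s=read_state(); F.append(s['force']); capture('wrist')
F=np.array(F); u=np.array([.9711,.2387,0])
q=s['position']-[.7283,.0152,0]
print('t',s['time_s'],'F mean',F.mean(0).round(2),'push',(-(F@u)).mean().round(2),(F@u).std().round(2),'grip',s['grasp_force'],'pos',s['position'].round(4),'faceX',(q@u+.035).round(4))
E
python3 chk.py C; python3 pitch.py C -.11 -.0885 -.075
```

```text
t 8.025 F mean [-4.59 -2.44 -0.66] push 5.04 0.33 grip 29.999817609786987 pos [ 0.6078 -0.0138  0.1027] faceX -0.0889
bracket top 2435 pitch deg -0.34 roll 0.02 z 0.1144 X [-0.1093 -0.0886] Ymid 0.0017 -0.0383 0.0419
foot top 2951 pitch deg 0.56 roll 0.09 z 0.0565 X [-0.1526 -0.1161] Ymid 0.0018 -0.0383 0.0419
plate top 1470 pitch deg -1.64 roll 0.05 z 0.1143 X [-0.0885 -0.0832] Ymid 0.0015 -0.0387 0.0415
  return _methods._mean(a, axis=axis, dtype=dtype,
  ret = ret.dtype.type(ret / rcount)
Traceback (most recent call last):
  File "pitch.py", line 17, in <module>
    print('face rear pitch',k.sum(),np.degrees(np.polyfit(z[k],X[k],1)[0]).round(2))
                                               ~~~~~~~~~~^^^^^^^^^^^^^
TypeError: expected non-empty vector for x
```

Request:
apply_moves --rows '[{"x": 1.5, "y": 0.2, "z": 0, "rx": 0, "ry": 0, "rz": 0, "claw": 255}, {"x": 3, "y": 0.2, "z": 0, "rx": 0, "ry": 0, "rz": 0, "claw": 255}, {"x": 4.5, "y": 0.2, "z": 0, "rx": 0, "ry": 0, "rz": 0, "claw": 255}, {"x": 6, "y": 0.2, "z": 0, "rx": 0, "ry": 0, "rz": 0, "claw": 255}, {"x": 6, "y": 0.2, "z": 0, "rx": 0, "ry": 0, "rz": 0, "claw": 255}, {"x": 6, "y": 0.2, "z": 0, "rx": 0, "ry": 0, "rz": 0, "claw": 255}]'

```text
time_s: 8.82
position: [0.6118, -0.0128, 0.1025]
tcp_rot: [[0.971, 0.239, -0.006], [0.239, -0.971, -0.0], [-0.006, -0.001, -1.0]]
force: [-7.9, -3.6, 1.2]
opening: 0.15
grasp_force: 30.0
```

```bash
python3 chk.py D; python3 pitch.py D -.105 -.0825 -.068 2>/dev/null
python3 - <<'E'
from h import *
im,d=capture('side'); a=cv2.resize(im[120:240,220:380],(400,300)); save('v4.png',np.hstack([cv2.resize(cv2.imread('pics/wristD.png')[:300,100:460,::-1],(400,300)),a]))
s=read_state();print(s['force'],s['moment'],s['tcp_rot'])
E
```

```text
t 9.225 F mean [-7.47 -3.1   1.75] push 7.99 0.38 grip 30.00155210494995 pos [ 0.6118 -0.0128  0.1025] faceX -0.0848
bracket top 2854 pitch deg 0.17 roll 0.03 z 0.1143 X [-0.1043 -0.0826] Ymid 0.0018 -0.0383 0.0419
foot top 2950 pitch deg 0.48 roll 0.03 z 0.0564 X [-0.1487 -0.1121] Ymid 0.0018 -0.0382 0.0419
plate top 972 pitch deg -7.32 roll 0.08 z 0.1142 X [-0.0825 -0.079 ] Ymid 0.0016 -0.0386 0.0416
[-7.63734829 -3.00154211  1.66979448] [-0.58860035  1.33229192  0.02143003] [[ 9.71015245e-01  2.38931741e-01 -6.40447233e-03]
 [ 2.38934518e-01 -9.71035623e-01 -3.39140630e-04]
 [-6.30000224e-03 -1.20093879e-03 -9.99979434e-01]]
```

View pics/v4.png

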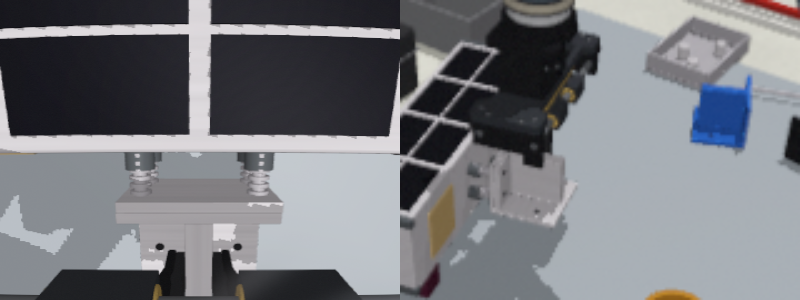

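The bracket sits flush and edge to edge with the plate: both top edges coincide at left-panel (200,205) and the springs are compressed. The force is about 8 N and the tool has pitched 0.36°. I'll trim the pitch and add a little push.

Request:
apply_moves --rows '[{"x": 1, "y": 0, "z": -0.1, "rx": 0, "ry": 0.02, "rz": 0, "claw": 255}, {"x": 2, "y": 0, "z": -0.2, "rx": 0, "ry": 0.04, "rz": 0, "claw": 255}, {"x": 2.8, "y": 0, "z": -0.3, "rx": 0, "ry": 0.06, "rz": 0, "claw": 255}, {"x": 2.8, "y": 0, "z": -0.3, "rx": 0, "ry": 0.06, "rz": 0, "claw": 255}, {"x": 2.8, "y": 0, "z": -0.3, "rx": 0, "ry": 0.06, "rz": 0, "claw": 255}, {"x": 2.8, "y": 0, "z": -0.3, "rx": 0, "ry": 0.06, "rz": 0, "claw": 255}]'

```text
time_s: 10.07
position: [0.6135, -0.0123, 0.1025]
tcp_rot: [[0.971, 0.239, -0.003], [0.239, -0.971, 0.001], [-0.002, -0.001, -1.0]]
force: [-8.4, -3.4, 1.7]
opening: 0.156
grasp_force: 30.0
```

```bash
python3 chk.py E; python3 pitch.py E -.105 -.082 -.066 2>/dev/null; python3 -c "
from h import *
s=read_state();print(s['tcp_rot'].round(4),s['qvel'].round(2))"
```

```text
t 10.475 F mean [-8.86 -4.38  1.65] push 9.65 0.17 grip 30.002162754535675 pos [ 0.6135 -0.0123  0.1025] faceX -0.083
bracket top 2618 pitch deg -0.02 roll -0.02 z 0.1143 X [-0.1044 -0.0822] Ymid 0.0019 -0.0383 0.0422
foot top 2959 pitch deg 0.54 roll 0.09 z 0.0564 X [-0.1466 -0.1102] Ymid 0.0018 -0.0383 0.0419
plate top 1321 pitch deg -6.29 roll 0.04 z 0.1142 X [-0.082  -0.0773] Ymid 0.0015 -0.0386 0.0414
[[ 9.710e-01  2.392e-01 -2.700e-03]
 [ 2.392e-01 -9.710e-01  9.000e-04]
 [-2.400e-03 -1.500e-03 -1.000e+00]] [ 0.03 -0.03  0.02 -0.01 -0.    0.12]
```

```bash
python3 -c "
from rig import hand_in
print(hand_in())"
```

```text
the job is handed in; nothing more can be done
None
```

The wide bracket is gripped by its rib and held flat and upright against the sprung plate, with edges matching to about 0.3 mm. It is pushing with about 9.7 N (plate about 12 mm in), and the job was handed in at roughly 10.5 s with nothing else on the bench moved.

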